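# Charged packs to the issue rack, in order

### The job

The four battery packs have finished charging: move them from the row of chargers into the four pockets of the grey issue rack, in the same left-to-right order (seen from the robot) as they stand on the chargers, so that the next shift takes them out in the order they went on charge. Each pack must end upright and fully down in its pocket, and none may be tipped over on the way.

Things in the scene. Friction and masses are not known exactly. Their poses are not given: they have to be found in the camera images.
- pack_red: loose rechargeable battery pack for a handheld terminal, black with a red top cap, standing on end in the red charger at the start. 52 (its x) x 26 (its y) x 84 mm tall (z up), about 0.13 kg; origin at its centre, 42 mm above its underside. The cap is the top 22 mm. Grip it across the 26 mm thickness, high up
- pack_yellow: loose rechargeable battery pack for a handheld terminal, black with a yellow top cap, standing on end in the yellow charger at the start. 52 (its x) x 26 (its y) x 84 mm tall (z up), about 0.13 kg; origin at its centre, 42 mm above its underside. The cap is the top 22 mm. Grip it across the 26 mm thickness, high up
- pack_green: loose rechargeable battery pack for a handheld terminal, black with a green top cap, standing on end in the green charger at the start. 52 (its x) x 26 (its y) x 84 mm tall (z up), about 0.13 kg; origin at its centre, 42 mm above its underside. The cap is the top 22 mm. Grip it across the 26 mm thickness, high up
- pack_blue: loose rechargeable battery pack for a handheld terminal, black with a blue top cap, standing on end in the blue charger at the start. 52 (its x) x 26 (its y) x 84 mm tall (z up), about 0.13 kg; origin at its centre, 42 mm above its underside. The cap is the top 22 mm. Grip it across the 26 mm thickness, high up
- charger_red: fixed black one-bay charger with red strips on top and front, 74 x 50 x 32 mm, one of a row of four about 80 mm apart on a grey tray. Origin: centre of its underside, z up, front to -x. Its open-topped pocket, 56 x 30 mm, 22 mm deep, lies over the origin; a pack stands in it 10 mm above the origin and lifts straight out. A white socket bar 31 mm tall runs behind the row
- charger_yellow: fixed black one-bay charger with yellow strips on top and front, 74 x 50 x 32 mm, one of a row of four about 80 mm apart on a grey tray. Origin: centre of its underside, z up, front to -x. Its open-topped pocket, 56 x 30 mm, 22 mm deep, lies over the origin; a pack stands in it 10 mm above the origin and lifts straight out. A white socket bar 31 mm tall runs behind the row
- charger_green: fixed black one-bay charger with green strips on top and front, 74 x 50 x 32 mm, one of a row of four about 80 mm apart on a grey tray. Origin: centre of its underside, z up, front to -x. Its open-topped pocket, 56 x 30 mm, 22 mm deep, lies over the origin; a pack stands in it 10 mm above the origin and lifts straight out. A white socket bar 31 mm tall runs behind the row
- charger_blue: fixed black one-bay charger with blue strips on top and front, 74 x 50 x 32 mm, one of a row of four about 80 mm apart on a grey tray. Origin: centre of its underside, z up, front to -x. Its open-topped pocket, 56 x 30 mm, 22 mm deep, lies over the origin; a pack stands in it 10 mm above the origin and lifts straight out. A white socket bar 31 mm tall runs behind the row
- rack: fixed grey issue rack, 96 x 326 x 44 mm tall, dark end plates 52 mm tall. Origin: centre of its underside; x away from the robot, y left along the row, z up. Four open-topped pockets, centres at x = 0, y = +114, +38, -38, -114 mm, left to right; each 58 (x) x 32 mm (y), 7 mm chamfer round the mouth at z = 44, floor at z = 10 mm: a seated pack's centre is at z = 52 and 50 mm of it stands out
Mind the look-alikes: they are no part of the job. What is shaped like the pack_red but orange is not meant. Leave any orange look-alike of the pack_blue alone.

How it is judged:
By the outcome, as a careful person would: the job done as asked, in the order asked, and still so for the second after the job is handed in, with the robot touching nothing.
It also fails if it takes over 115 s, if anything falls off the work surface, if the arm or the gripper's body presses on something with over 40 N, if the wrist force passes 120 N, or if a joint passes its speed limit or range.

### The arm

A 6-joint arm with a two-finger parallel gripper is mounted at the origin on a cart in front of the work surface, level with it; the furniture and walls round the work are solid. World frame = base frame: x ahead of the robot, y to its left, z up, the work surface at z = 0. Lengths are in m, angles in rad, forces in N, time in s.
With the tool pointing down it reaches from about 0.35 to 0.85 m from the base axis. Payload 8.1 kg.
Tool frame: the origin (TCP) lies on the centre line of the jaws, within the pads' length; the fingertips stand 8 mm ahead of it and the grasp point (between the pads) lies 11 mm behind it (env.tip_extent is the z of the fingertips in the tool frame, in m); z points along the fingers, y is the line along which they close (so a half turn about z gives the same grasp; the last joint's range is limited). The gripper opens to 85 mm and grips with 20 to 120 N. Pads are 22 mm wide; open, the fingers measure 114 mm over their backs; the gripper's body (76 mm by 85 mm) begins 54 mm behind the grasp point. The pads swing forward as they close: fully open they stand 13 mm farther back than shut.
Start: joints at [1.236, 0.13, 1.488, -0, 1.523, -0.085], TCP at [0.148, 0.581, 0.239] pointing down, gripper open.
Joint ranges: [-2.96, 2.96], [-0.89, 2.26], [0.02, 2.5], [-1.34, 4.48], [0, 2.73], [-2.66, 2.66]. Speed limits (rad/s): [2.39, 2.39, 2.79, 3.14, 3.14, 3.14].

### API

Orientations are given as a unit quaternion [w, x, y, z].
In Python, from bench import env, grab_frame, ticket, spotter gives the robot as it stands.
- The arm moves only by the tool play_rows, never from a script. Its arguments are lists of equal length, an entry for each row: "offset": the shift along the tool's x, y, z in m, a list of three; "rot": the turn, a rotation vector about the tool's x, y, z in degrees, a list of three. In form: {"offset": [[tx, ty, tz], ...], "rot": [[wx, wy, wz], ...]}. A call has 1 to 12 rows; each row shifts and turns the commanded pose from where the row before left it, along the tool's axes as they then stand; what a row does not reach is not made up. A row lasts 1/10 s, in which the tool goes at most 50 mm and 8.59 degrees, less where a joint would pass 70% of its speed; a pose out of reach is approached as far as the arm can. A call is refused whole if a number of a shift passes 0.05 or a number of a turn 8.59, either way. A call with a gripper value outside its range is refused whole. "fingers" is the finger opening in m, from 0 to 0.0854, set as the call begins (left out, the last holds). The fingers move at their own pace and stop on an object; "newtons" is the grip in N (left out, the last holds). Time passes only in rows, so rows that do not move let the fingers close. It gives the time, the measured TCP pose, the force, the opening and the grip force at its end, in the units of the state.
- env.get_state(): the state, without advancing time (a new reading comes with each control period).
- grab_frame(name): name is "scene" or "top"; returns a dict with "color" (480x640x3 uint8, blue, green, red), "camera_matrix" (3x3 intrinsics, pixels), "R" (3x3) and "t" (3): a world point X has camera coordinates R X + t. Camera axes: x right, y down, z forward; pixel columns grow to the right and rows downward; lengths in m; the calibration is good to about 2 mm. A picture is of the moment at which its call begins. There is no depth.
- ticket.close_job(): hands the job in; it is judged then, once.
Trained networks look in the newest picture that a camera, given by its name, has taken for a name from the list of things; names that differ only in an ending like _2 or _b are one class to them, and where a whole thing is asked for, a point or a joint stands for the part that bears it (a point fixed in the world has none). Each returns a list of dicts, best first, with "confidence" (0 to 1); they miss things now and then, are a little off and sometimes report something else, mostly with a low value. They report only what shows in the picture. A call takes as long as a camera call. They do not tell look-alikes from the thing itself.
- spotter.find_in(query, camera): "point" ([row, column] in pixels, amid what is visible of it).
- spotter.regions_of(query, camera): "pixels" (480x640 bool, what is visible of it) and "point" ([row, column] in pixels, amid what is visible of it).
- spotter.mark_of(query, camera): "point" ([row, column] in pixels: a listed point, or the origin of a listed thing).
The state is a dict: "time": time; "joints": joint angles; "qd": joint speeds; "joint_torque": joint torques, N m; "tool_pos": TCP position; "orientation": TCP orientation; "wrist_force": force on the tool from outside, world axes, zero at the start; "wrist_torque": the same for the moment, N m; "finger_gap": opening from 0.0 (shut) to 1.0 (fully open); "grasp_force": force on a finger pad.
Only numpy, scipy, OpenCV 4.12 (cv2) and the standard library are available. Lean on these libraries where they do the work, as an engineer would, in place of code of your own. Each camera call takes 0.05 s, during which the arm holds its last target. There are 200 camera calls.

## Working session

There is one attempt and no reset: what is moved stays moved. The work goes in short steps, Python scripts to look and compute and a tool call to move; the robot and the scene stay as the last step left them, time stands still between calls to the robot, and variables do not carry over. Pictures are saved under pics/ and viewed, at most 14 in all, crops included, and the job is handed in when it is done.

Besides the shell and the picture viewer there is one more tool, called after "Request:" by a JSON object that holds its "name" and its "arguments", one argument or row to a line. play_rows: Moves the arm, as the interface text tells. Its arguments: {"type":"object","properties":{"offset":{"type":"array","items":{"type":"array","items":{"type":"number"}}},"rot":{"type":"array","items":{"type":"array","items":{"type":"number"}}},"fingers":{"type":"number"},"newtons":{"type":"number"}},"required":["offset","rot"]}

```bash
mkdir -p pics; ls; python3 - <<'E'
from bench import env, grab_frame, spotter
import cv2
for n in ("scene","top"):
    f=grab_frame(n); cv2.imwrite(f"pics/{n}0.png",f["color"]); print(n,f["camera_matrix"].round(1).tolist(),f["R"].round(3).tolist(),f["t"].round(3).tolist())
    for q in ["pack_red","pack_yellow","pack_green","pack_blue","charger_red","charger_yellow","charger_green","charger_blue","rack"]:
        print(q,[(([round(float(v)) for v in d["point"]]),round(float(d["confidence"]),2)) for d in spotter.mark_of(q,n)])
s=env.get_state(); print({k:(v if not hasattr(v,'round') else v.round(3)) for k,v in s.items()})
E
```

```text
pics
scene [[465.2, 0.0, 315.9], [0.0, 465.2, 247.4], [0.0, 0.0, 1.0]] [[-0.625, -0.78, -0.013], [-0.391, 0.327, -0.86], [0.675, -0.533, -0.51]] [0.306, 0.225, 0.772]
pack_red [([333, 131], 0.9), ([268, 208], 0.87), ([338, 206], 0.57)]
pack_yellow [([258, 234], 0.67)]
pack_green [([279, 163], 0.67)]
pack_blue [([247, 267], 0.76), ([243, 381], 0.74)]
charger_red [([286, 209], 0.98)]
charger_yellow [([279, 243], 0.95)]
charger_green [([300, 169], 0.94)]
charger_blue [([268, 276], 0.64)]
rack [([228, 363], 0.75)]
top [[554.7, 0.0, 325.2], [0.0, 554.7, 237.2], [0.0, 0.0, 1.0]] [[0.003, -1.0, -0.012], [-0.999, -0.003, -0.036], [0.036, 0.012, -0.999]] [0.045, 0.47, 1.298]
pack_red [([202, 237], 0.89), ([241, 149], 0.84), ([278, 194], 0.76)]
pack_yellow [([207, 267], 0.86)]
pack_green [([196, 197], 0.89), ([211, 302], 0.23)]
pack_blue [([263, 402], 0.8), ([211, 268], 0.71)]
charger_red [([204, 236], 0.63)]
charger_yellow [([213, 308], 0.71), ([210, 267], 0.64)]
charger_green [([200, 204], 0.91)]
charger_blue [([212, 306], 0.65)]
rack []
{'time': 1.0, 'joints': array([ 1.236,  0.13 ,  1.488, -0.   ,  1.523, -0.085]), 'qd': array([0.   , 0.002, 0.   , 0.001, 0.001, 0.001]), 'joint_torque': array([-0.0000e+00, -5.6934e+01, -5.0086e+01, -0.0000e+00,  1.0000e-03,
        0.0000e+00]), 'tool_pos': array([0.148, 0.581, 0.239]), 'orientation': array([0.   , 0.125, 0.992, 0.   ]), 'wrist_force': array([-0.191, -0.182,  0.284]), 'wrist_torque': array([-0.003, -0.016,  0.013]), 'grasp_force': 0.0, 'finger_gap': 0.9971503214863163}
```

View pics/top0.png

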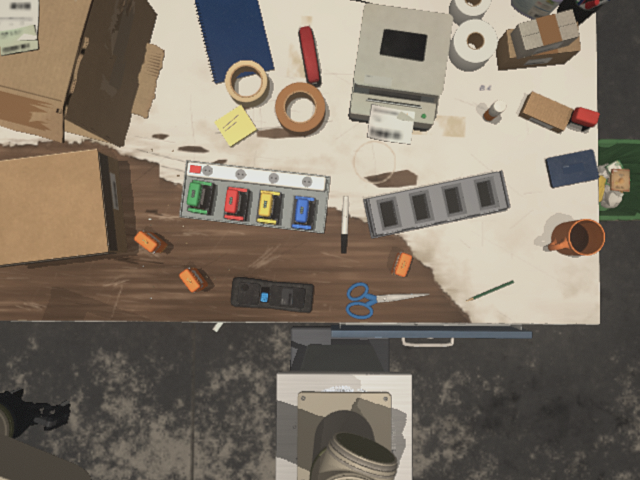

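View pics/scene0.png

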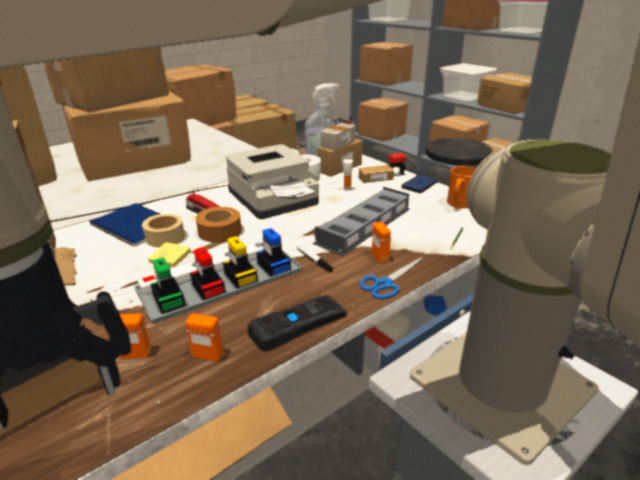

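The top view shows the charger row left to right as green (200,197), red (235,203), yellow (268,206) and blue (302,210). The empty rack is at about (437,203). Three orange look-alikes stand at (149,241), (193,280) and (402,263). The wanted packs are the ones in the chargers, and a close crop follows to check that.

```bash
python3 - <<'E'
import cv2,numpy as np
a=cv2.imread("pics/top0.png")
c=cv2.resize(a[150:290,175:335],None,fx=2.5,fy=2.5,interpolation=cv2.INTER_CUBIC)
d=cv2.resize(a[150:290,355:515],None,fx=2.5,fy=2.5,interpolation=cv2.INTER_CUBIC)
cv2.imwrite("pics/crop1.png",np.hstack([c,d]))
E
```

```text
(no output)
```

View pics/crop1.png

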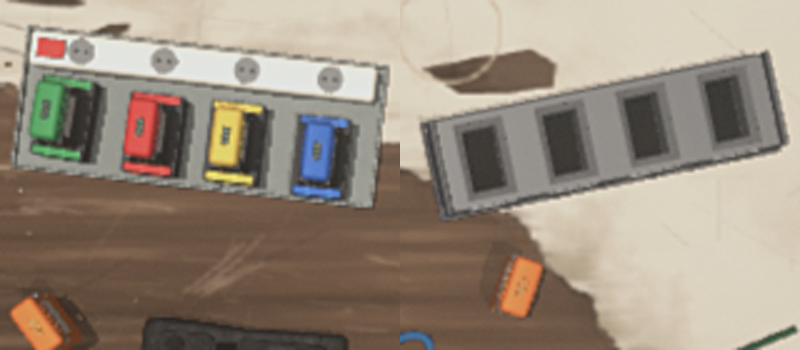

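The crop confirms green, red, yellow and blue caps in matching chargers, and four empty pockets in the rack. Next I fit poses by matching projected edges to the image.

```bash
cat > fit.py <<'E'
import cv2,numpy as np
from bench import grab_frame
from scipy.optimize import minimize
def rect(cx,cy,sx,sy,z,n=40):
    c=np.array([[-1,-1],[1,-1],[1,1],[-1,1],[-1,-1]])*[sx/2,sy/2]+[cx,cy]
    p=np.vstack([np.linspace(c[i],c[i+1],n) for i in range(4)])
    return np.c_[p,np.full(len(p),z)]
def proj(f,P):
    c=P@f["R"].T+f["t"]; c=c[:,:2]/c[:,2:]; K=f["camera_matrix"]
    return c@K[:2,:2].T+K[:2,2]
def unproj(f,rc,z):
    d=f["R"].T@np.linalg.solve(f["camera_matrix"],[rc[1],rc[0],1]); o=-f["R"].T@f["t"]
    return o+d*(z-o[2])/d[2]
def world(q,P):
    c,s=np.cos(q[2]),np.sin(q[2]); return np.c_[P[:,:2]@[[c,s],[-s,c]]+q[:2],P[:,2]]
def fit(f,D,P,q0):
    def cost(q):
        u=proj(f,world(q,P)).astype(np.float32)
        d=cv2.remap(D,u[:,:1],u[:,1:],cv2.INTER_LINEAR,borderValue=20)
        return np.minimum(d,4).mean()
    best=None
    for dx in (-.008,-.004,0,.004,.008):
        for dy in (-.008,-.004,0,.004,.008):
            r=minimize(cost,np.array(q0)+[dx,dy,0],method="Nelder-Mead",options=dict(initial_simplex=np.array(q0)+[dx,dy,0]+np.array([[0,0,0],[.004,0,0],[0,.004,0],[0,0,.05]])))
            if best is None or r.fun<best.fun: best=r
    return best
def edges(img,lo=40,hi=100):
    e=cv2.Canny(img,lo,hi); return cv2.distanceTransform(255-e,cv2.DIST_L2,5)
def hsvmask(img,c):
    h=cv2.cvtColor(img,cv2.COLOR_BGR2HSV); H,S,V=h[...,0].astype(int),h[...,1],h[...,2]
    lo,hi={"red":(-6,5),"yellow":(20,32),"green":(45,85),"blue":(100,125)}[c]
    H=np.where(H>170,H-180,H); return ((H>=lo)&(H<=hi)&(S>110)&(V>70)).astype(np.uint8)
E
python3 - <<'E'
from fit import *
f=grab_frame("top"); img=f["color"]; vis=img.copy()
D=edges(img)
for ang0,ang1 in [((168,15),(208,372)),((28,30),(68,388))]:
    a,b=[unproj(f,(150+p[0]/2.5,175+p[1]/2.5),0.004) for p in (ang0,ang1)]
    d=a-b; print("tray yaw",np.degrees(np.arctan2(-d[0],d[1])))
a,b=[unproj(f,(150+p[1]/2.5,355+(p[0]-400)/2.5),0.052) for p in ((432,170),(777,101))]
q0=[*((a+b)/2)[:2],np.arctan2(-(a-b)[0],(a-b)[1])]
P=np.vstack([rect(0,0,.096,.326,.044)]+[rect(0,y,.072,.046,.044) for y in(.114,.038,-.038,-.114)]+[rect(0,y,.058,.032,.037) for y in(.114,.038,-.038,-.114)])
r=fit(f,D,P,q0); print("rack",q0,r.x.round(4),np.degrees(r.x[2]),r.fun)
for p in proj(f,world(r.x,P)).round().astype(int): vis[p[1],p[0]]=(0,0,255)
T=.098; box=img[150:240,180:330]
for c in("green","red","yellow","blue"):
    m=np.zeros(img.shape[:2],np.uint8); m[172:240,180:330]=hsvmask(box,c)[22:]
    o=cv2.morphologyEx(m,cv2.MORPH_OPEN,np.ones((9,9),np.uint8))
    ys,xs=np.nonzero(o); q0=[*unproj(f,(ys.mean(),xs.mean()),T)[:2],np.radians(-7)]
    best=fit(f,D,rect(0,0,.052,.026,T),q0); print(c,np.round(q0,4),best.x.round(4),np.degrees(best.x[2]).round(1),round(best.fun,2))
    for p in proj(f,world(best.x,rect(0,0,.052,.026,T))).round().astype(int): vis[p[1],p[0]]=(255,0,255)
v=lambda x0:cv2.resize(vis[150:290,x0:x0+160],None,fx=2.5,fy=2.5,interpolation=cv2.INTER_NEAREST)
cv2.imwrite("pics/fit1.png",np.hstack([v(175),v(355)]))
E
```

```text
tray yaw -6.232217384499642
tray yaw -6.307457429789001
rack [np.float64(0.5438515557447308), np.float64(-0.207320848222172), np.float64(0.20040421312460724)] [ 0.5476 -0.2102  0.2068] 11.850588037502105 0.39296433329582214
green [    nan     nan -0.1222] [    nan     nan -0.1222] -7.0 4.0<stdin>:16: RuntimeWarning: Mean of empty slice.
  ret = ret.dtype.type(ret / rcount)
<stdin>:18: RuntimeWarning: invalid value encountered in cast
Traceback (most recent call last):
IndexError: index -9223372036854775808 is out of bounds for axis 0 with size 480
```

```bash
python3 - <<'E'
from fit import *
f=grab_frame("top"); img=f["color"]; vis=img.copy()
D=edges(img,60,140); T=.098
P=np.vstack([rect(0,0,.096,.326,.044)]+[rect(0,y,.072,.046,.044) for y in(.114,.038,-.038,-.114)])
for p in proj(f,world([.5476,-.2102,.2068],P)).round().astype(int): vis[p[1],p[0]]=(0,0,255)
for c,u in dict(green=(50,112),red=(142,130),yellow=(227,140),blue=(315,152)).items():
    q0=[*unproj(f,(150+u[1]/2.5,175+u[0]/2.5),T)[:2],np.radians(-6.3)]
    b=fit(f,D,rect(0,0,.052,.026,T),q0); print(c,np.round(q0,4),b.x.round(4),np.degrees(b.x[2]).round(1),round(b.fun,2))
    for p in proj(f,world(b.x,rect(0,0,.052,.026,T))).round().astype(int): vis[p[1],p[0]]=(255,0,255)
v=lambda x0:cv2.resize(vis[150:290,x0:x0+160],None,fx=2.5,fy=2.5,interpolation=cv2.INTER_NEAREST)
cv2.imwrite("pics/fit1.png",np.hstack([v(175),v(355)]))
E
```

```text
green [ 0.5591  0.3335 -0.11  ] [ 0.5586  0.3403 -0.2724] -15.6 0.58
red [ 0.5433  0.252  -0.11  ] [ 0.5417  0.256  -0.1102] -6.3 0.55
yellow [ 0.5346  0.1769 -0.11  ] [ 0.5336  0.1809 -0.2072] -11.9 0.49
blue [ 0.5242  0.0993 -0.11  ] [ 0.5207  0.0987 -0.0955] -5.5 0.5
```

View pics/fit1.png

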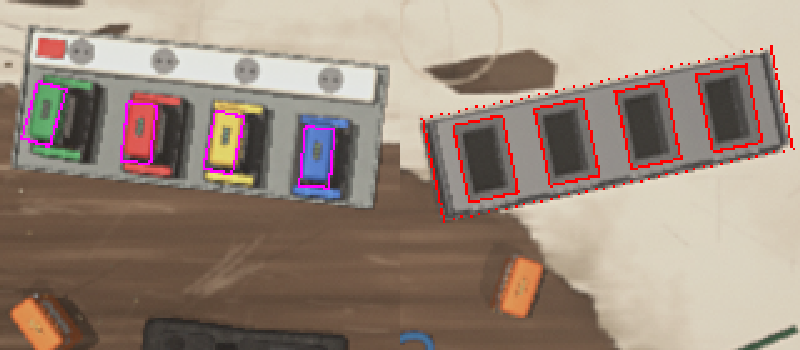

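```bash
python3 - <<'E'
from fit import *
f=grab_frame("top"); img=f["color"]; T=.098
c=cv2.resize(img[170:235,180:325],None,fx=5.5,fy=5.5,interpolation=cv2.INTER_CUBIC)
cv2.imwrite("pics/crop2.png",c)
s=grab_frame("scene")["color"]
for c in("green","red","yellow","blue"):
    m=np.zeros(img.shape[:2],np.uint8); m[172:240,180:330]=hsvmask(img,c)[172:240,180:330]
    o=cv2.morphologyEx(m,cv2.MORPH_OPEN,np.ones((13,5),np.uint8)); n,l,st,ce=cv2.connectedComponentsWithStats(o)
    print(c,m.sum(),[(st[i].tolist(),unproj(f,ce[i][::-1],T-.004).round(4)) for i in range(1,n)])
E
```

```text
green 65 []
red 410 [([233, 188, 5, 18, 90], array([0.5559, 0.2458, 0.094 ]))]
yellow 392 [([267, 192, 5, 16, 80], array([0.5494, 0.1704, 0.094 ]))]
blue 354 []
```

View pics/crop2.png

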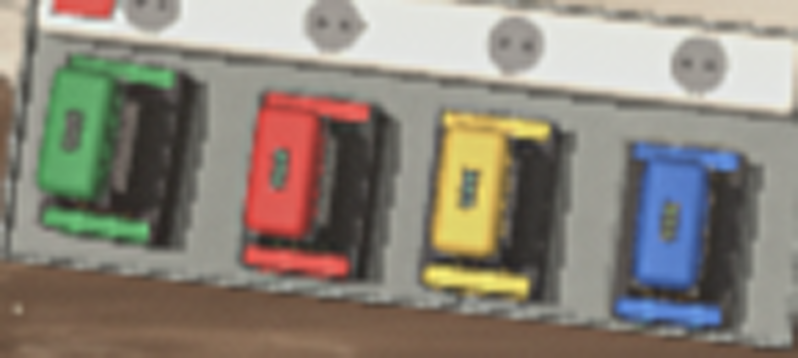

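```bash
python3 - <<'E'
from fit import *
f=grab_frame("top"); U=lambda p,z:unproj(f,(170+p[1]/5.5,180+p[0]/5.5),z)[:2].round(4)
cap=dict(green=(73,132),red=(284,170),yellow=(469,188),blue=(670,222))
st=dict(green=((97,225),(175,77),(150,232)),red=((297,262),(370,110),(350,266)),yellow=((477,281),(550,130),(529,289)),blue=((668,312),(740,160),(721,318)))
for c in cap:
    fr,r,b=[np.array(v,float) for v in st[c]]; d=U(r,.036)-U(b,.036)
    print(c,U(cap[c],.098),U(fr+(r-b)/2,.036),"yaw",np.degrees(np.arctan2(d[1],d[0])).round(1))
s=grab_frame("scene")
for c in cap:
  for n,g in(("top",f),("scene",s)):
    from bench import spotter
    print(c,n,[unproj(g,d["point"],.056)[:2].round(3) for d in spotter.mark_of("pack_"+c,n)],[unproj(g,d["point"],.004)[:2].round(3) for d in spotter.mark_of("charger_"+c,n)])
E
```

```text
green [0.5608 0.3374] [0.5613 0.3375] yaw -8.6
red [0.5457 0.2524] [0.5461 0.2539] yaw -6.8
yellow [0.5387 0.1781] [0.5389 0.1778] yaw -7.1
blue [0.5252 0.0975] [0.5258 0.0977] yaw -6.6
green top [array([0.565, 0.342])] [array([0.563, 0.341]), array([0.534, 0.182])]
green scene [array([0.577, 0.334]), array([0.535, 0.101])] [array([0.57 , 0.336])]
red top [array([0.458, 0.442]), array([0.546, 0.254]), array([0.376, 0.351]), array([0.538, 0.173])] [array([0.549, 0.255])]
red scene [array([0.55, 0.25]), array([0.44 , 0.445]), array([0.482, 0.28 ]), array([0.354, 0.35 ])] [array([0.556, 0.248])]
yellow top [array([0.539, 0.181])] [array([0.535, 0.179]), array([0.572, 0.353])]
yellow scene [array([0.532, 0.187])] [array([0.54 , 0.175])]
blue top [array([ 0.406, -0.12 ]), array([0.529, 0.098])] [array([0.53 , 0.096])]
blue scene [array([ 0.385, -0.111]), array([0.537, 0.095]), array([ 0.476, -0.131])] [array([0.522, 0.098])]
```

```bash
cat > go.py <<'E'
import sys,numpy as np
from bench import env
from scipy.spatial.transform import Rotation as Ro
def plan(x,y,z,yaw):
    s=env.get_state(); q=np.array(s["orientation"]); R=Ro.from_quat(q[[1,2,3,0]])
    m=R.as_matrix(); cur=np.degrees(np.arctan2(-m[0,1],m[1,1]))
    # target: tool z down, tool y = (-sin yaw, cos yaw)
    c,sn=np.cos(np.radians(yaw)),np.sin(np.radians(yaw))
    Rt=Ro.from_matrix(np.array([[-c,-sn,0],[-sn,c,0],[0,0,-1]]).T.T)
    d=np.array([x,y,z])-s["tool_pos"]
    print("t",round(s["time"],2),"pos",np.round(s["tool_pos"],4),"yaw",cur.round(2),"gap",round(s["finger_gap"]*.0854,4),"F",np.round(s["wrist_force"],1))
    print("rotvec deg",np.degrees((R.inv()*Rt).as_rotvec()).round(2),"offset after turn",Rt.inv().apply(d).round(4))
if __name__=="__main__": plan(*map(float,sys.argv[1:]))
E
python3 go.py .5255 .0976 .17 -7
```

```text
t 2.1 pos [0.1483 0.5814 0.2393] yaw -14.31 gap 0.0855 F [-0.  -0.  -0.2]
rotvec deg [-0.    0.   -7.31] offset after turn [-0.4333 -0.4342  0.0693]
```

Request:
{"name": "play_rows", "arguments": {
  "offset": [
    [0,0,0],
    [-0.03,-0.03,0],
    [-0.03,-0.03,0],
    [-0.03,-0.03,0],
    [-0.03,-0.03,0],
    [-0.03,-0.03,0],
    [-0.03,-0.03,0],
    [-0.03,-0.03,0],
    [-0.03,-0.03,0],
    [-0.03,-0.03,0],
    [-0.03,-0.03,0],
    [-0.03,-0.03,0]
  ],
  "rot": [
    [0,0,-7.3],
    [0,0,0],
    [0,0,0],
    [0,0,0],
    [0,0,0],
    [0,0,0],
    [0,0,0],
    [0,0,0],
    [0,0,0],
    [0,0,0],
    [0,0,0],
    [0,0,0]
  ],
  "fingers": 0.055,
  "newtons": 40
}}

```text
time: 3.3
tool_pos: [0.4364, 0.2121, 0.2396]
orientation: [0.0, 0.061, 0.998, 0.0]
wrist_force: [0.3, 1.1, 0.4]
finger_gap: 0.643
grasp_force: 0.0
```

```bash
python3 go.py .5255 .0976 .14 -7
```

```text
t 3.3 pos [0.4364 0.2121 0.2396] yaw -7.01 gap 0.0549 F [0.3 1.1 0.4]
rotvec deg [ 0.02  0.04 -0.01] offset after turn [-0.1024 -0.1027  0.0996]
```

Request:
{"name": "play_rows", "arguments": {
  "offset": [
    [-0.025,-0.025,0],
    [-0.025,-0.025,0],
    [-0.025,-0.025,0],
    [-0.025,-0.025,0],
    [0,0,0.03],
    [0,0,0.03],
    [0,0,0.02],
    [0,0,0.02],
    [0,0,0]
  ],
  "rot": [
    [0,0,0],
    [0,0,0],
    [0,0,0],
    [0,0,0],
    [0,0,0],
    [0,0,0],
    [0,0,0],
    [0,0,0],
    [0,0,0]
  ]
}}

```text
time: 4.2
tool_pos: [0.5203, 0.1018, 0.136]
orientation: [-0.003, 0.061, 0.998, -0.0]
wrist_force: [-1.5, -0.0, -0.2]
finger_gap: 0.645
grasp_force: 0.0
```

```bash
python3 go.py .5255 .0976 .072 -7; python3 - <<'E'
from fit import *
f=grab_frame("top"); g=grab_frame("scene")
cv2.imwrite("pics/chk1.png",np.hstack([cv2.resize(f["color"][150:270,220:350],(390,360)),cv2.resize(g["color"][180:300,200:330],(390,360))]))
E
```

```text
t 4.2 pos [0.5203 0.1018 0.136 ] yaw -7.02 gap 0.0551 F [-1.5 -0.  -0.2]
rotvec deg [-0.07 -0.32 -0.02] offset after turn [-0.0057 -0.0035  0.064 ]
```

View pics/chk1.png

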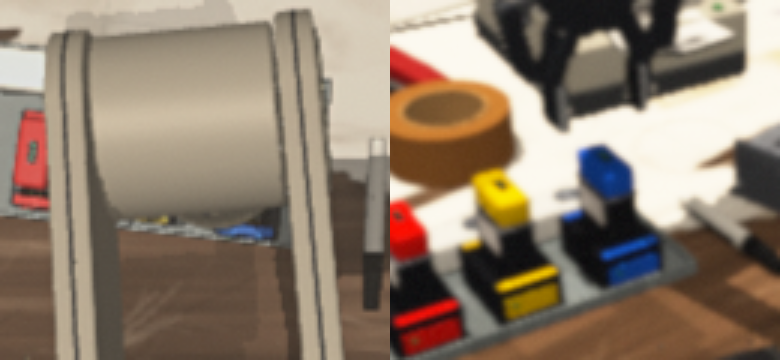

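The gripper straddles the blue pack in the scene view: fingertips at crop (565,115) and (642,92), blue cap at (605,170). Next it descends and closes.

Request:
{"name": "play_rows", "arguments": {
  "offset": [
    [-0.0055,-0.0035,0],
    [0,0,0.016],
    [0,0,0.016],
    [0,0,0.016],
    [0,0,0.016],
    [0,0,0],
    [0,0,0],
    [0,0,0]
  ],
  "rot": [
    [0,0,0],
    [0,0,0],
    [0,0,0],
    [0,0,0],
    [0,0,0],
    [0,0,0],
    [0,0,0],
    [0,0,0]
  ]
}}

```text
time: 5.1
tool_pos: [0.529, 0.098, 0.0771]
orientation: [0.001, 0.061, 0.998, 0.0]
wrist_force: [1.3, -0.4, 0.1]
finger_gap: 0.643
grasp_force: 0.0
```

```bash
python3 go.py .5255 .0976 .072 -7
```

```text
t 5.1 pos [0.529  0.098  0.0771] yaw -7.01 gap 0.0549 F [ 1.3 -0.4  0.1]
rotvec deg [ 0.03  0.15 -0.01] offset after turn [ 0.0034 -0.0008  0.0051]
```

Request:
{"name": "play_rows", "arguments": {
  "offset": [
    [0.002,0,0.004],
    [0,0,0],
    [0,0,0]
  ],
  "rot": [
    [0,0,0],
    [0,0,0],
    [0,0,0]
  ]
}}

```text
time: 5.4
tool_pos: [0.5256, 0.0982, 0.0714]
orientation: [0.0, 0.061, 0.998, -0.0]
wrist_force: [-0.0, 0.6, 0.5]
finger_gap: 0.646
grasp_force: 0.0
```

Request:
{"name": "play_rows", "arguments": {
  "offset": [
    [0,0,0],
    [0,0,0],
    [0,0,0],
    [0,0,0],
    [0,0,0],
    [0,0,0]
  ],
  "rot": [
    [0,0,0],
    [0,0,0],
    [0,0,0],
    [0,0,0],
    [0,0,0],
    [0,0,0]
  ],
  "fingers": 0.015,
  "newtons": 40
}}

```text
time: 6.0
tool_pos: [0.5257, 0.0982, 0.0714]
orientation: [0.0, 0.061, 0.998, 0.0]
wrist_force: [-0.2, 0.8, 2.1]
finger_gap: 0.305
grasp_force: 42.1
```

```bash
python3 go.py .5255 .0976 .072 -7
```

```text
t 6.0 pos [0.5257 0.0982 0.0714] yaw -7.01 gap 0.026 F [-0.2  0.8  2.1]
rotvec deg [ 0.    0.01 -0.01] offset after turn [ 0.0002 -0.0006 -0.0006]
```

Request:
{"name": "play_rows", "arguments": {
  "offset": [
    [0,0,-0.01],
    [0,0,-0.02],
    [0,0,-0.025],
    [0,0,-0.03],
    [0,0,-0.025],
    [0,0,-0.015],
    [0,0,0],
    [0,0,0]
  ],
  "rot": [
    [0,0,0],
    [0,0,0],
    [0,0,0],
    [0,0,0],
    [0,0,0],
    [0,0,0],
    [0,0,0],
    [0,0,0]
  ]
}}

```text
time: 6.8
tool_pos: [0.5253, 0.0982, 0.1956]
orientation: [-0.0, 0.061, 0.998, -0.0]
wrist_force: [-0.6, -0.0, -1.5]
finger_gap: 0.301
grasp_force: 41.9
```

```bash
python3 go.py .570 -.321 .19 11.85
```

```text
t 6.8 pos [0.5253 0.0982 0.1956] yaw -7.01 gap 0.0257 F [-0.6 -0.  -1.5]
rotvec deg [ -0.    -0.04 -18.86] offset after turn [ 0.0424 -0.4194  0.0056]
```

Request:
{"name": "play_rows", "arguments": {
  "offset": [
    [0,0,0],
    [0,0,0],
    [0,0,0],
    [0.002,-0.02,0],
    [0.003,-0.03,0],
    [0.003,-0.03,0],
    [0.003,-0.03,0],
    [0.003,-0.03,0],
    [0.003,-0.03,0],
    [0.003,-0.03,0],
    [0.003,-0.03,0],
    [0.003,-0.03,0]
  ],
  "rot": [
    [0,0,-6.3],
    [0,0,-6.3],
    [0,0,-6.3],
    [0,0,0],
    [0,0,0],
    [0,0,0],
    [0,0,0],
    [0,0,0],
    [0,0,0],
    [0,0,0],
    [0,0,0],
    [0,0,0]
  ]
}}

```text
time: 8.0
tool_pos: [0.5525, -0.1624, 0.1937]
orientation: [-0.002, -0.104, 0.995, 0.001]
wrist_force: [0.1, 0.5, -1.9]
finger_gap: 0.299
grasp_force: 42.0
```

Request:
{"name": "play_rows", "arguments": {
  "offset": [
    [0.003,-0.03,0],
    [0.003,-0.03,0],
    [0.003,-0.03,0],
    [0.004,-0.03,0],
    [0.002,-0.02,0],
    [0.002,-0.015,0],
    [0,0,0],
    [0,0,0],
    [0,0,0]
  ],
  "rot": [
    [0,0,0],
    [0,0,0],
    [0,0,0],
    [0,0,0],
    [0,0,0],
    [0,0,0],
    [0,0,0],
    [0,0,0],
    [0,0,0]
  ]
}}

```text
time: 8.9
tool_pos: [0.569, -0.3155, 0.1958]
orientation: [-0.0, -0.104, 0.995, 0.0]
wrist_force: [0.4, -0.2, -1.5]
finger_gap: 0.3
grasp_force: 41.8
```

```bash
python3 go.py .570 -.321 .125 11.85
```

```text
t 8.9 pos [ 0.569  -0.3155  0.1958] yaw 11.94 gap 0.0256 F [ 0.4 -0.2 -1.5]
rotvec deg [ 0.06 -0.03  0.09] offset after turn [ 0.0001 -0.0056  0.0708]
```

Request:
{"name": "play_rows", "arguments": {
  "offset": [
    [0,-0.0055,0.01],
    [0,0,0.02],
    [0,0,0.02],
    [0,0,0.015],
    [0,0,0.005],
    [0,0,0],
    [0,0,0]
  ],
  "rot": [
    [0,0,0],
    [0,0,0],
    [0,0,0],
    [0,0,0],
    [0,0,0],
    [0,0,0],
    [0,0,0]
  ]
}}

```text
time: 9.6
tool_pos: [0.5707, -0.3224, 0.1272]
orientation: [0.0, -0.104, 0.995, -0.0]
wrist_force: [-0.2, 0.3, -1.2]
finger_gap: 0.297
grasp_force: 41.9
```

```bash
python3 go.py .570 -.321 .068 11.85; python3 - <<'E'
from fit import *
g=grab_frame("scene"); im=g["color"].copy()
q=[.5465,-.2095,np.radians(11.85)]
P=np.vstack([rect(0,y,.072,.046,.044) for y in(.114,.038,-.038,-.114)])
big=cv2.resize(im[150:270,290:430],None,fx=5,fy=5,interpolation=cv2.INTER_CUBIC)
for p in ((proj(g,world(q,P))+.5-[290,150])*5).astype(int): big[p[1],p[0]]=(0,0,255)
cv2.imwrite("pics/chk2.png",big)
E
```

```text
t 9.6 pos [ 0.5707 -0.3224  0.1272] yaw 11.9 gap 0.0253 F [-0.2  0.3 -1.2]
rotvec deg [-0.05  0.05  0.05] offset after turn [0.0004 0.0015 0.0592]
```

View pics/chk2.png

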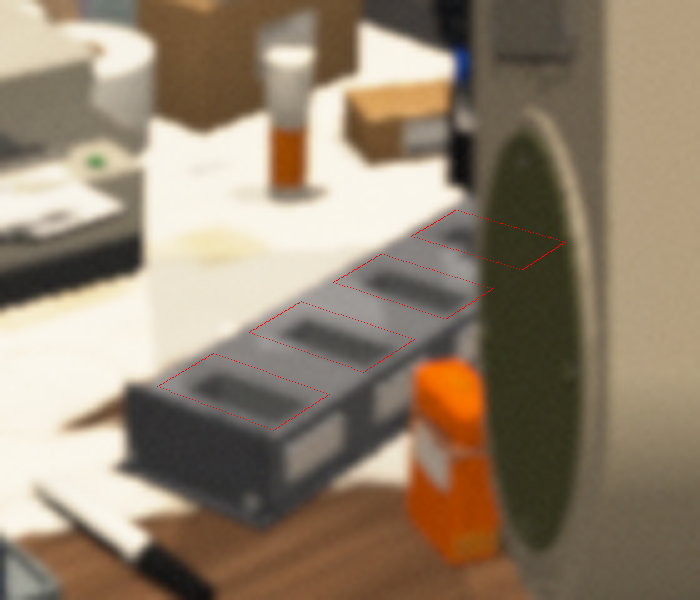

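The rack model overlays the pockets well in the scene view. The pack is hidden behind the arm, so I insert slowly and watch the force.

Request:
{"name": "play_rows", "arguments": {
  "offset": [
    [0,0.001,0.005],
    [0,0,0.01],
    [0,0,0.01],
    [0,0,0.01],
    [0,0,0.005],
    [0,0,0]
  ],
  "rot": [
    [0,0,0],
    [0,0,0],
    [0,0,0],
    [0,0,0],
    [0,0,0],
    [0,0,0]
  ]
}}

```text
time: 10.25
tool_pos: [0.5692, -0.3209, 0.0847]
orientation: [-0.001, -0.103, 0.995, 0.001]
wrist_force: [-0.1, 0.6, -1.1]
finger_gap: 0.303
grasp_force: 41.9
```

```bash
python3 go.py .570 -.321 .068 11.85
```

```text
t 10.25 pos [ 0.5692 -0.3209  0.0847] yaw 11.88 gap 0.0258 F [-0.1  0.6 -1.1]
rotvec deg [ 0.07 -0.09  0.03] offset after turn [-0.0007 -0.0002  0.0167]
```

Clean so far: the pack bottom is at about 27 mm, well inside the mouth.

Request:
{"name": "play_rows", "arguments": {
  "offset": [
    [0,0,0.005],
    [0,0,0.005],
    [0,0,0.004],
    [0,0,0.002],
    [0,0,0],
    [0,0,0]
  ],
  "rot": [
    [0,0,0],
    [0,0,0],
    [0,0,0],
    [0,0,0],
    [0,0,0],
    [0,0,0]
  ]
}}

```text
time: 10.85
tool_pos: [0.57, -0.3212, 0.0704]
orientation: [-0.0, -0.104, 0.995, 0.0]
wrist_force: [0.3, -0.7, -2.1]
finger_gap: 0.302
grasp_force: 41.9
```

```bash
python3 go.py .570 -.321 .068 11.85
```

```text
t 10.85 pos [ 0.57   -0.3212  0.0704] yaw 11.89 gap 0.0258 F [ 0.3 -0.7 -2.1]
rotvec deg [ 0.   -0.    0.04] offset after turn [-0.      0.0002  0.0024]
```

Request:
{"name": "play_rows", "arguments": {
  "offset": [
    [0,0,0.002],
    [0,0,0],
    [0,0,0]
  ],
  "rot": [
    [0,0,0],
    [0,0,0],
    [0,0,0]
  ]
}}

```text
time: 11.15
tool_pos: [0.5699, -0.3211, 0.0683]
orientation: [-0.0, -0.104, 0.995, 0.0]
wrist_force: [0.6, 0.5, -2.0]
finger_gap: 0.296
grasp_force: 41.9
```

Request:
{"name": "play_rows", "arguments": {
  "offset": [
    [0,0,0],
    [0,0,0],
    [0,0,0],
    [0,0,0],
    [0,0,0]
  ],
  "rot": [
    [0,0,0],
    [0,0,0],
    [0,0,0],
    [0,0,0],
    [0,0,0]
  ],
  "fingers": 0.05
}}

```text
time: 11.65
tool_pos: [0.57, -0.3212, 0.0684]
orientation: [0.0, -0.104, 0.995, -0.0]
wrist_force: [0.5, -0.8, 0.7]
finger_gap: 0.585
grasp_force: 0.0
```

Request:
{"name": "play_rows", "arguments": {
  "offset": [
    [0,0,-0.02],
    [0,0,-0.04],
    [0,0,-0.04],
    [0,0,-0.02],
    [0,0.02,0],
    [0,0.04,0],
    [0,0.04,0],
    [0,0.04,0],
    [0,0.04,0],
    [0,0.04,0]
  ],
  "rot": [
    [0,0,0],
    [0,0,0],
    [0,0,0],
    [0,0,0],
    [0,0,0],
    [0,0,0],
    [0,0,0],
    [0,0,0],
    [0,0,0],
    [0,0,0]
  ]
}}

```text
time: 12.65
tool_pos: [0.5242, -0.1044, 0.1884]
orientation: [0.0, -0.103, 0.995, -0.0]
wrist_force: [0.7, -0.7, 0.2]
finger_gap: 0.586
grasp_force: 0.0
```

```bash
python3 go.py .539 .178 .14 -7; python3 - <<'E'
from fit import *
f=grab_frame("top");g=grab_frame("scene")
cv2.imwrite("pics/chk3.png",np.hstack([cv2.resize(f["color"][150:290,360:520],None,fx=2.4,fy=2.4),cv2.resize(g["color"][160:300,290:450],None,fx=2.4,fy=2.4)]))
E
```

```text
t 12.65 pos [ 0.5242 -0.1044  0.1884] yaw 11.88 gap 0.0501 F [ 0.7 -0.7  0.2]
rotvec deg [-1.000e-02  3.000e-02  1.888e+01] offset after turn [0.0197 0.2821 0.0484]
```

View pics/chk3.png

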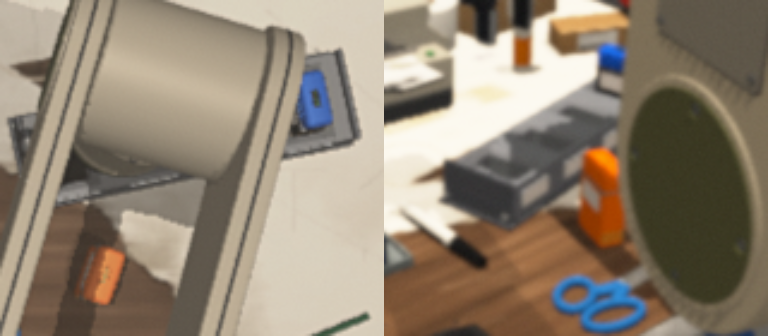

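The blue pack stands upright in the rightmost pocket (crop (313,100)). Yellow is next.

Request:
{"name": "play_rows", "arguments": {
  "offset": [
    [0,0,0],
    [0,0,0],
    [0,0,0],
    [0.002,0.02,0],
    [0.002,0.033,0],
    [0.002,0.033,0],
    [0.002,0.033,0],
    [0.002,0.033,0],
    [0.002,0.033,0],
    [0.002,0.033,0],
    [0.002,0.033,0],
    [0.002,0.02,0]
  ],
  "rot": [
    [0,0,6.3],
    [0,0,6.3],
    [0,0,6.3],
    [0,0,0],
    [0,0,0],
    [0,0,0],
    [0,0,0],
    [0,0,0],
    [0,0,0],
    [0,0,0],
    [0,0,0],
    [0,0,0]
  ]
}}

```text
time: 13.95
tool_pos: [0.5401, 0.1671, 0.1884]
orientation: [0.0, 0.061, 0.998, 0.0]
wrist_force: [0.6, 0.2, 0.2]
finger_gap: 0.582
grasp_force: 0.0
```

Request:
{"name": "play_rows", "arguments": {
  "offset": [
    [0,0.01,0],
    [0,0,0.02],
    [0,0,0.02],
    [0,0,0.01],
    [0,0,0],
    [0,0,0]
  ],
  "rot": [
    [0,0,0],
    [0,0,0],
    [0,0,0],
    [0,0,0],
    [0,0,0],
    [0,0,0]
  ],
  "fingers": 0.055
}}

```text
time: 14.55
tool_pos: [0.5415, 0.1747, 0.1388]
orientation: [0.0, 0.061, 0.998, -0.0]
wrist_force: [0.1, 1.2, 0.0]
finger_gap: 0.643
grasp_force: 0.0
```

```bash
python3 go.py .539 .178 .072 -7
```

```text
t 14.55 pos [0.5415 0.1747 0.1388] yaw -7.05 gap 0.0549 F [0.1 1.2 0. ]
rotvec deg [-0.    0.02 -0.05] offset after turn [0.0029 0.0029 0.0668]
```

Request:
{"name": "play_rows", "arguments": {
  "offset": [
    [0.0029,0.0029,0.007],
    [0,0,0.015],
    [0,0,0.015],
    [0,0,0.015],
    [0,0,0.01],
    [0,0,0.005],
    [0,0,0],
    [0,0,0]
  ],
  "rot": [
    [0,0,0],
    [0,0,0],
    [0,0,0],
    [0,0,0],
    [0,0,0],
    [0,0,0],
    [0,0,0],
    [0,0,0]
  ]
}}

```text
time: 15.35
tool_pos: [0.5389, 0.1785, 0.0716]
orientation: [0.0, 0.061, 0.998, 0.0]
wrist_force: [-0.1, -0.0, 1.0]
finger_gap: 0.643
grasp_force: 0.0
```

Request:
{"name": "play_rows", "arguments": {
  "offset": [
    [0,0,0],
    [0,0,0],
    [0,0,0],
    [0,0,0],
    [0,0,0],
    [0,0,0]
  ],
  "rot": [
    [0,0,0],
    [0,0,0],
    [0,0,0],
    [0,0,0],
    [0,0,0],
    [0,0,0]
  ],
  "fingers": 0.015,
  "newtons": 40
}}

```text
time: 15.95
tool_pos: [0.5392, 0.1786, 0.0721]
orientation: [0.001, 0.061, 0.998, 0.0]
wrist_force: [-0.5, -0.6, 5.6]
finger_gap: 0.303
grasp_force: 43.0
```

```bash
python3 go.py .539 .178 .072 -7
```

```text
t 15.95 pos [0.5392 0.1786 0.0721] yaw -7.02 gap 0.0259 F [-0.5 -0.6  5.6]
rotvec deg [ 0.03  0.08 -0.02] offset after turn [ 0.0001 -0.0006  0.0001]
```

Request:
{"name": "play_rows", "arguments": {
  "offset": [
    [0,0,-0.01],
    [0,0,-0.02],
    [0,0,-0.025],
    [0,0,-0.03],
    [0,0,-0.025],
    [0,0,-0.015],
    [0,0,0],
    [0,0,0]
  ],
  "rot": [
    [0,0,0],
    [0,0,0],
    [0,0,0],
    [0,0,0],
    [0,0,0],
    [0,0,0],
    [0,0,0],
    [0,0,0]
  ]
}}

```text
time: 16.75
tool_pos: [0.5381, 0.1784, 0.1954]
orientation: [-0.0, 0.061, 0.998, -0.0]
wrist_force: [0.2, 0.6, -1.5]
finger_gap: 0.298
grasp_force: 42.2
```

```bash
python3 go.py .5543 -.2467 .19 11.85
```

```text
t 16.75 pos [0.5381 0.1784 0.1954] yaw -7.01 gap 0.0255 F [ 0.2  0.6 -1.5]
rotvec deg [-1.000e-02 -6.000e-02 -1.886e+01] offset after turn [ 0.0715 -0.4193  0.0054]
```

Request:
{"name": "play_rows", "arguments": {
  "offset": [
    [0,0,0],
    [0,0,0],
    [0,0,0],
    [0.003,-0.02,0],
    [0.005,-0.03,0],
    [0.005,-0.03,0],
    [0.005,-0.03,0],
    [0.005,-0.03,0],
    [0.005,-0.03,0],
    [0.005,-0.03,0],
    [0.005,-0.03,0],
    [0.005,-0.03,0]
  ],
  "rot": [
    [0,0,-6.3],
    [0,0,-6.3],
    [0,0,-6.3],
    [0,0,0],
    [0,0,0],
    [0,0,0],
    [0,0,0],
    [0,0,0],
    [0,0,0],
    [0,0,0],
    [0,0,0],
    [0,0,0]
  ]
}}

```text
time: 17.95
tool_pos: [0.5487, -0.0857, 0.1937]
orientation: [-0.002, -0.104, 0.995, 0.001]
wrist_force: [0.1, -1.0, -0.4]
finger_gap: 0.299
grasp_force: 42.3
```

Request:
{"name": "play_rows", "arguments": {
  "offset": [
    [0.005,-0.03,0],
    [0.005,-0.03,0],
    [0.005,-0.03,0],
    [0.005,-0.03,0],
    [0.005,-0.02,0],
    [0.003,-0.019,0],
    [0,0,0],
    [0,0,0],
    [0,0,0]
  ],
  "rot": [
    [0,0,0],
    [0,0,0],
    [0,0,0],
    [0,0,0],
    [0,0,0],
    [0,0,0],
    [0,0,0],
    [0,0,0],
    [0,0,0]
  ]
}}

```text
time: 18.85
tool_pos: [0.5553, -0.2452, 0.1956]
orientation: [-0.0, -0.104, 0.995, 0.001]
wrist_force: [0.3, 0.5, -1.7]
finger_gap: 0.301
grasp_force: 42.1
```

```bash
python3 go.py .5543 -.2467 .085 11.85
```

```text
t 18.85 pos [ 0.5553 -0.2452  0.1956] yaw 11.92 gap 0.0257 F [ 0.3  0.5 -1.7]
rotvec deg [ 0.07 -0.04  0.07] offset after turn [ 0.0013 -0.0012  0.1106]
```

Request:
{"name": "play_rows", "arguments": {
  "offset": [
    [0.0013,-0.0012,0.01],
    [0,0,0.02],
    [0,0,0.02],
    [0,0,0.015],
    [0,0,0.01],
    [0,0,0.01],
    [0,0,0.01],
    [0,0,0.01],
    [0,0,0.005],
    [0,0,0],
    [0,0,0]
  ],
  "rot": [
    [0,0,0],
    [0,0,0],
    [0,0,0],
    [0,0,0],
    [0,0,0],
    [0,0,0],
    [0,0,0],
    [0,0,0],
    [0,0,0],
    [0,0,0],
    [0,0,0]
  ]
}}

```text
time: 19.95
tool_pos: [0.5546, -0.2478, 0.0866]
orientation: [0.0, -0.104, 0.995, -0.0]
wrist_force: [0.1, 0.3, -1.4]
finger_gap: 0.299
grasp_force: 42.2
```

```bash
python3 go.py .5543 -.2467 .068 11.85
```

```text
t 19.95 pos [ 0.5546 -0.2478  0.0866] yaw 11.88 gap 0.0255 F [ 0.1  0.3 -1.4]
rotvec deg [-0.01  0.02  0.03] offset after turn [0.0001 0.0011 0.0186]
```

Request:
{"name": "play_rows", "arguments": {
  "offset": [
    [0,0.001,0.005],
    [0,0,0.005],
    [0,0,0.005],
    [0,0,0.003],
    [0,0,0],
    [0,0,0],
    [0,0,0]
  ],
  "rot": [
    [0,0,0],
    [0,0,0],
    [0,0,0],
    [0,0,0],
    [0,0,0],
    [0,0,0],
    [0,0,0]
  ]
}}

```text
time: 20.65
tool_pos: [0.5543, -0.2467, 0.0685]
orientation: [0.0, -0.104, 0.995, -0.0]
wrist_force: [-0.4, -0.2, -1.8]
finger_gap: 0.299
grasp_force: 42.3
```

Request:
{"name": "play_rows", "arguments": {
  "offset": [
    [0,0,0],
    [0,0,0],
    [0,0,0],
    [0,0,0],
    [0,0,0]
  ],
  "rot": [
    [0,0,0],
    [0,0,0],
    [0,0,0],
    [0,0,0],
    [0,0,0]
  ],
  "fingers": 0.05
}}

```text
time: 21.15
tool_pos: [0.5542, -0.2467, 0.0684]
orientation: [0.0, -0.104, 0.995, -0.0]
wrist_force: [0.0, -1.1, -0.3]
finger_gap: 0.584
grasp_force: 0.0
```

Request:
{"name": "play_rows", "arguments": {
  "offset": [
    [0,0,-0.02],
    [0,0,-0.04],
    [0,0,-0.04],
    [0,0,-0.02],
    [0,0.02,0],
    [0,0.04,0],
    [0,0.04,0],
    [0,0.04,0],
    [0,0.04,0],
    [0,0.04,0]
  ],
  "rot": [
    [0,0,0],
    [0,0,0],
    [0,0,0],
    [0,0,0],
    [0,0,0],
    [0,0,0],
    [0,0,0],
    [0,0,0],
    [0,0,0],
    [0,0,0]
  ]
}}

```text
time: 22.15
tool_pos: [0.5083, -0.03, 0.1884]
orientation: [0.0, -0.103, 0.995, -0.0]
wrist_force: [0.7, -0.1, -0.2]
finger_gap: 0.586
grasp_force: 0.0
```

```bash
python3 go.py .546 .253 .14 -7
```

```text
t 22.15 pos [ 0.5083 -0.03    0.1884] yaw 11.87 gap 0.05 F [ 0.7 -0.1 -0.2]
rotvec deg [ 0.    0.02 18.87] offset after turn [-0.0029  0.2854  0.0484]
```

Request:
{"name": "play_rows", "arguments": {
  "offset": [
    [0,0,0],
    [0,0,0],
    [0,0,0],
    [0,0.02,0],
    [0,0.033,0],
    [0,0.033,0],
    [0,0.033,0],
    [0,0.033,0],
    [0,0.033,0],
    [0,0.033,0],
    [0,0.033,0],
    [0,0.02,0]
  ],
  "rot": [
    [0,0,6.3],
    [0,0,6.3],
    [0,0,6.3],
    [0,0,0],
    [0,0,0],
    [0,0,0],
    [0,0,0],
    [0,0,0],
    [0,0,0],
    [0,0,0],
    [0,0,0],
    [0,0,0]
  ]
}}

```text
time: 23.35
tool_pos: [0.5418, 0.24, 0.1883]
orientation: [0.0, 0.06, 0.998, 0.0]
wrist_force: [0.5, 0.1, 0.2]
finger_gap: 0.59
grasp_force: 0.0
```

Request:
{"name": "play_rows", "arguments": {
  "offset": [
    [0,0.015,0],
    [0,0,0.02],
    [0,0,0.02],
    [0,0,0.01],
    [0,0,0],
    [0,0,0]
  ],
  "rot": [
    [0,0,0],
    [0,0,0],
    [0,0,0],
    [0,0,0],
    [0,0,0],
    [0,0,0]
  ],
  "fingers": 0.055
}}

```text
time: 23.95
tool_pos: [0.544, 0.2523, 0.1388]
orientation: [0.0, 0.061, 0.998, 0.0]
wrist_force: [-0.5, -0.1, 0.5]
finger_gap: 0.642
grasp_force: 0.0
```

```bash
python3 go.py .546 .253 .072 -7
```

```text
t 23.95 pos [0.544  0.2523 0.1388] yaw -7.04 gap 0.0548 F [-0.5 -0.1  0.5]
rotvec deg [ 0.    0.01 -0.04] offset after turn [-0.0019  0.001   0.0668]
```

Request:
{"name": "play_rows", "arguments": {
  "offset": [
    [-0.002,0.001,0.007],
    [0,0,0.015],
    [0,0,0.015],
    [0,0,0.015],
    [0,0,0.01],
    [0,0,0.005],
    [0,0,0],
    [0,0,0]
  ],
  "rot": [
    [0,0,0],
    [0,0,0],
    [0,0,0],
    [0,0,0],
    [0,0,0],
    [0,0,0],
    [0,0,0],
    [0,0,0]
  ]
}}

```text
time: 24.75
tool_pos: [0.5462, 0.2534, 0.0716]
orientation: [0.0, 0.061, 0.998, 0.0]
wrist_force: [0.4, 0.2, -1.1]
finger_gap: 0.641
grasp_force: 0.0
```

Request:
{"name": "play_rows", "arguments": {
  "offset": [
    [0,0,0],
    [0,0,0],
    [0,0,0],
    [0,0,0],
    [0,0,0],
    [0,0,0]
  ],
  "rot": [
    [0,0,0],
    [0,0,0],
    [0,0,0],
    [0,0,0],
    [0,0,0],
    [0,0,0]
  ],
  "fingers": 0.015,
  "newtons": 40
}}

```text
time: 25.35
tool_pos: [0.5466, 0.2535, 0.0723]
orientation: [0.001, 0.061, 0.998, 0.0]
wrist_force: [-0.6, -0.8, 6.1]
finger_gap: 0.296
grasp_force: 40.0
```

Request:
{"name": "play_rows", "arguments": {
  "offset": [
    [0,0,-0.01],
    [0,0,-0.02],
    [0,0,-0.025],
    [0,0,-0.03],
    [0,0,-0.025],
    [0,0,-0.015],
    [0,0,0],
    [0,0,0]
  ],
  "rot": [
    [0,0,0],
    [0,0,0],
    [0,0,0],
    [0,0,0],
    [0,0,0],
    [0,0,0],
    [0,0,0],
    [0,0,0]
  ]
}}

```text
time: 26.15
tool_pos: [0.5455, 0.2531, 0.1954]
orientation: [-0.0, 0.061, 0.998, -0.0]
wrist_force: [-0.5, 0.2, -1.8]
finger_gap: 0.298
grasp_force: 39.8
```

```bash
python3 go.py .5387 -.1723 .19 11.85
```

```text
t 26.15 pos [0.5455 0.2531 0.1954] yaw -7.01 gap 0.0254 F [-0.5  0.2 -1.8]
rotvec deg [ -0.02  -0.05 -18.86] offset after turn [ 0.094  -0.415   0.0054]
```

Request:
{"name": "play_rows", "arguments": {
  "offset": [
    [0,0,0],
    [0,0,0],
    [0,0,0],
    [0.005,-0.02,0],
    [0.007,-0.03,0],
    [0.007,-0.03,0],
    [0.007,-0.03,0],
    [0.007,-0.03,0],
    [0.007,-0.03,0],
    [0.007,-0.03,0],
    [0.007,-0.03,0],
    [0.007,-0.03,0]
  ],
  "rot": [
    [0,0,-6.3],
    [0,0,-6.3],
    [0,0,-6.3],
    [0,0,0],
    [0,0,0],
    [0,0,0],
    [0,0,0],
    [0,0,0],
    [0,0,0],
    [0,0,0],
    [0,0,0],
    [0,0,0]
  ]
}}

```text
time: 27.35
tool_pos: [0.5383, -0.0148, 0.1938]
orientation: [-0.002, -0.104, 0.995, 0.0]
wrist_force: [-0.2, -1.1, -1.7]
finger_gap: 0.297
grasp_force: 39.9
```

Request:
{"name": "play_rows", "arguments": {
  "offset": [
    [0.006,-0.03,0],
    [0.006,-0.03,0],
    [0.006,-0.03,0],
    [0.006,-0.03,0],
    [0.005,-0.02,0],
    [0.003,-0.015,0],
    [0,0,0],
    [0,0,0],
    [0,0,0]
  ],
  "rot": [
    [0,0,0],
    [0,0,0],
    [0,0,0],
    [0,0,0],
    [0,0,0],
    [0,0,0],
    [0,0,0],
    [0,0,0],
    [0,0,0]
  ]
}}

```text
time: 28.25
tool_pos: [0.5402, -0.171, 0.1957]
orientation: [-0.0, -0.104, 0.995, 0.0]
wrist_force: [-0.2, 0.5, -0.7]
finger_gap: 0.299
grasp_force: 39.8
```

```bash
python3 go.py .5387 -.1723 .085 11.85
```

```text
t 28.25 pos [ 0.5402 -0.171   0.1957] yaw 11.94 gap 0.0256 F [-0.2  0.5 -0.7]
rotvec deg [ 0.05 -0.04  0.09] offset after turn [ 0.0018 -0.001   0.1107]
```

Request:
{"name": "play_rows", "arguments": {
  "offset": [
    [0.0015,0,0.01],
    [0,0,0.02],
    [0,0,0.02],
    [0,0,0.015],
    [0,0,0.01],
    [0,0,0.01],
    [0,0,0.01],
    [0,0,0.01],
    [0,0,0.005],
    [0,0,0],
    [0,0,0]
  ],
  "rot": [
    [0,0,0],
    [0,0,0],
    [0,0,0],
    [0,0,0],
    [0,0,0],
    [0,0,0],
    [0,0,0],
    [0,0,0],
    [0,0,0],
    [0,0,0],
    [0,0,0]
  ]
}}

```text
time: 29.35
tool_pos: [0.5391, -0.1724, 0.0866]
orientation: [0.0, -0.104, 0.995, -0.0]
wrist_force: [0.2, 0.0, -0.3]
finger_gap: 0.296
grasp_force: 39.9
```

```bash
python3 go.py .5387 -.1723 .068 11.85
```

```text
t 29.35 pos [ 0.5391 -0.1724  0.0866] yaw 11.88 gap 0.0252 F [ 0.2  0.  -0.3]
rotvec deg [-0.01  0.02  0.03] offset after turn [0.0004 0.0002 0.0186]
```

Request:
{"name": "play_rows", "arguments": {
  "offset": [
    [0,0,0.005],
    [0,0,0.005],
    [0,0,0.005],
    [0,0,0.003],
    [0,0,0],
    [0,0,0],
    [0,0,0]
  ],
  "rot": [
    [0,0,0],
    [0,0,0],
    [0,0,0],
    [0,0,0],
    [0,0,0],
    [0,0,0],
    [0,0,0]
  ]
}}

```text
time: 30.05
tool_pos: [0.5389, -0.1723, 0.0684]
orientation: [0.0, -0.104, 0.995, -0.0]
wrist_force: [-0.5, -0.6, -0.7]
finger_gap: 0.3
grasp_force: 39.9
```

Request:
{"name": "play_rows", "arguments": {
  "offset": [
    [0,0,0],
    [0,0,0],
    [0,0,0],
    [0,0,0],
    [0,0,0]
  ],
  "rot": [
    [0,0,0],
    [0,0,0],
    [0,0,0],
    [0,0,0],
    [0,0,0]
  ],
  "fingers": 0.05
}}

```text
time: 30.55
tool_pos: [0.539, -0.1723, 0.0684]
orientation: [0.0, -0.104, 0.995, -0.0]
wrist_force: [-0.1, 0.3, -0.3]
finger_gap: 0.585
grasp_force: 0.0
```

Request:
{"name": "play_rows", "arguments": {
  "offset": [
    [0,0,-0.02],
    [0,0,-0.04],
    [0,0,-0.04],
    [0,0,-0.02],
    [0,0.02,0],
    [0,0.04,0],
    [0,0.04,0],
    [0,0.04,0],
    [0,0.04,0],
    [0,0.04,0]
  ],
  "rot": [
    [0,0,0],
    [0,0,0],
    [0,0,0],
    [0,0,0],
    [0,0,0],
    [0,0,0],
    [0,0,0],
    [0,0,0],
    [0,0,0],
    [0,0,0]
  ]
}}

```text
time: 31.55
tool_pos: [0.4919, 0.0451, 0.1869]
orientation: [-0.001, -0.104, 0.995, 0.0]
wrist_force: [2.0, 0.5, 0.3]
finger_gap: 0.582
grasp_force: 0.0
```

```bash
python3 go.py .561 .3375 .14 -7.5
```

```text
t 31.55 pos [0.4919 0.0451 0.1869] yaw 11.89 gap 0.0497 F [2.  0.5 0.3]
rotvec deg [ 0.02 -0.1  19.39] offset after turn [-0.0304  0.299   0.0469]
```

Request:
{"name": "play_rows", "arguments": {
  "offset": [
    [0,0,0],
    [0,0,0],
    [0,0,0],
    [-0.003,0.02,0],
    [-0.003,0.035,0],
    [-0.003,0.035,0],
    [-0.003,0.035,0],
    [-0.003,0.035,0],
    [-0.003,0.035,0],
    [-0.003,0.035,0],
    [-0.003,0.035,0],
    [-0.003,0.02,0]
  ],
  "rot": [
    [0,0,6.45],
    [0,0,6.45],
    [0,0,6.45],
    [0,0,0],
    [0,0,0],
    [0,0,0],
    [0,0,0],
    [0,0,0],
    [0,0,0],
    [0,0,0],
    [0,0,0],
    [0,0,0]
  ]
}}

```text
time: 32.75
tool_pos: [0.5558, 0.325, 0.1865]
orientation: [-0.001, 0.064, 0.998, -0.0]
wrist_force: [-0.2, -0.3, -0.3]
finger_gap: 0.583
grasp_force: 0.0
```

Request:
{"name": "play_rows", "arguments": {
  "offset": [
    [-0.003,0.014,0],
    [0,0,0.02],
    [0,0,0.02],
    [0,0,0.01],
    [0,0,0],
    [0,0,0]
  ],
  "rot": [
    [0,0,0],
    [0,0,0],
    [0,0,0],
    [0,0,0],
    [0,0,0],
    [0,0,0]
  ],
  "fingers": 0.055
}}

```text
time: 33.35
tool_pos: [0.5618, 0.3356, 0.1383]
orientation: [-0.0, 0.065, 0.998, -0.0]
wrist_force: [-0.6, -0.7, 0.5]
finger_gap: 0.646
grasp_force: 0.0
```

```bash
python3 go.py .561 .3375 .072 -7.5
```

```text
t 33.35 pos [0.5618 0.3356 0.1383] yaw -7.47 gap 0.0552 F [-0.6 -0.7  0.5]
rotvec deg [-0.01 -0.03  0.03] offset after turn [0.0011 0.0018 0.0663]
```

Request:
{"name": "play_rows", "arguments": {
  "offset": [
    [0.001,0.0015,0.007],
    [0,0,0.015],
    [0,0,0.015],
    [0,0,0.015],
    [0,0,0.01],
    [0,0,0.005],
    [0,0,0],
    [0,0,0]
  ],
  "rot": [
    [0,0,0],
    [0,0,0],
    [0,0,0],
    [0,0,0],
    [0,0,0],
    [0,0,0],
    [0,0,0],
    [0,0,0]
  ]
}}

```text
time: 34.15
tool_pos: [0.5617, 0.3373, 0.0717]
orientation: [0.0, 0.065, 0.998, 0.0]
wrist_force: [0.3, 0.2, 1.0]
finger_gap: 0.649
grasp_force: 0.0
```

Request:
{"name": "play_rows", "arguments": {
  "offset": [
    [0,0,0],
    [0,0,0],
    [0,0,0],
    [0,0,0],
    [0,0,0],
    [0,0,0]
  ],
  "rot": [
    [0,0,0],
    [0,0,0],
    [0,0,0],
    [0,0,0],
    [0,0,0],
    [0,0,0]
  ],
  "fingers": 0.015,
  "newtons": 40
}}

```text
time: 34.75
tool_pos: [0.5619, 0.3375, 0.0723]
orientation: [0.001, 0.065, 0.998, 0.0]
wrist_force: [0.3, -0.2, 6.2]
finger_gap: 0.303
grasp_force: 40.0
```

Request:
{"name": "play_rows", "arguments": {
  "offset": [
    [0,0,-0.01],
    [0,0,-0.02],
    [0,0,-0.025],
    [0,0,-0.03],
    [0,0,-0.025],
    [0,0,-0.015],
    [0,0,0],
    [0,0,0]
  ],
  "rot": [
    [0,0,0],
    [0,0,0],
    [0,0,0],
    [0,0,0],
    [0,0,0],
    [0,0,0],
    [0,0,0],
    [0,0,0]
  ]
}}

```text
time: 35.55
tool_pos: [0.561, 0.337, 0.1953]
orientation: [-0.0, 0.065, 0.998, -0.0]
wrist_force: [-0.9, 0.1, -1.5]
finger_gap: 0.296
grasp_force: 39.7
```

```bash
python3 go.py .5231 -.0979 .19 11.85; python3 - <<'E'
from fit import *
f=grab_frame("top");g=grab_frame("scene")
cv2.imwrite("pics/chk4.png",np.hstack([cv2.resize(f["color"][150:290,360:520],None,fx=2.4,fy=2.4),cv2.resize(g["color"][160:300,290:450],None,fx=2.4,fy=2.4)]))
E
```

```text
t 35.55 pos [0.561  0.337  0.1953] yaw -7.47 gap 0.0253 F [-0.9  0.1 -1.5]
rotvec deg [ -0.03  -0.05 -19.32] offset after turn [ 0.1264 -0.4178  0.0053]
```

View pics/chk4.png

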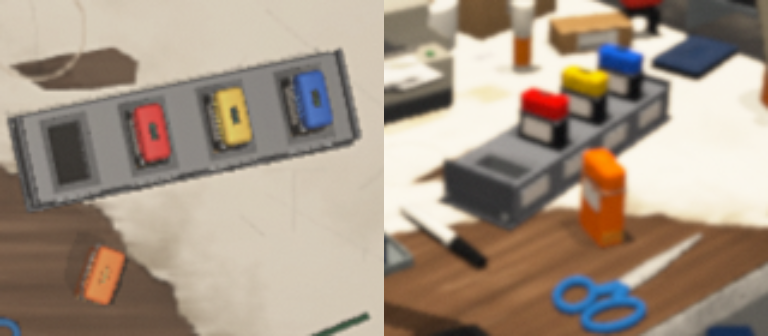

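Red (152,133), yellow (232,115) and blue (313,100) stand upright and seated in the rack, and the leftmost pocket (70,152) is free for green.

Request:
{"name": "play_rows", "arguments": {
  "offset": [
    [0,0,0],
    [0,0,0],
    [0,0,0],
    [0.006,-0.02,0],
    [0.009,-0.03,0],
    [0.009,-0.03,0],
    [0.009,-0.03,0],
    [0.009,-0.03,0],
    [0.009,-0.03,0],
    [0.009,-0.03,0],
    [0.009,-0.03,0],
    [0.009,-0.03,0]
  ],
  "rot": [
    [0,0,-6.45],
    [0,0,-6.45],
    [0,0,-6.4],
    [0,0,0],
    [0,0,0],
    [0,0,0],
    [0,0,0],
    [0,0,0],
    [0,0,0],
    [0,0,0],
    [0,0,0],
    [0,0,0]
  ]
}}

```text
time: 36.85
tool_pos: [0.5371, 0.0654, 0.1944]
orientation: [-0.001, -0.103, 0.995, 0.0]
wrist_force: [-0.1, -0.5, -0.5]
finger_gap: 0.298
grasp_force: 39.7
```

Request:
{"name": "play_rows", "arguments": {
  "offset": [
    [0.009,-0.03,0],
    [0.009,-0.03,0],
    [0.009,-0.03,0],
    [0.009,-0.03,0],
    [0.007,-0.02,0],
    [0.005,-0.018,0],
    [0,0,0],
    [0,0,0],
    [0,0,0]
  ],
  "rot": [
    [0,0,0],
    [0,0,0],
    [0,0,0],
    [0,0,0],
    [0,0,0],
    [0,0,0],
    [0,0,0],
    [0,0,0],
    [0,0,0]
  ]
}}

```text
time: 37.75
tool_pos: [0.5234, -0.097, 0.1954]
orientation: [-0.001, -0.103, 0.995, 0.0]
wrist_force: [0.1, 0.3, -0.3]
finger_gap: 0.298
grasp_force: 39.7
```

```bash
python3 go.py .5231 -.0979 .085 11.85
```

```text
t 37.75 pos [ 0.5234 -0.097   0.1954] yaw 11.87 gap 0.0255 F [ 0.1  0.3 -0.3]
rotvec deg [ 0.06 -0.07  0.02] offset after turn [ 0.0005 -0.0008  0.1104]
```

Request:
{"name": "play_rows", "arguments": {
  "offset": [
    [0.0005,0,0.01],
    [0,0,0.02],
    [0,0,0.02],
    [0,0,0.015],
    [0,0,0.01],
    [0,0,0.01],
    [0,0,0.01],
    [0,0,0.01],
    [0,0,0.005],
    [0,0,0],
    [0,0,0]
  ],
  "rot": [
    [0,0,0],
    [0,0,0],
    [0,0,0],
    [0,0,0],
    [0,0,0],
    [0,0,0],
    [0,0,0],
    [0,0,0],
    [0,0,0],
    [0,0,0],
    [0,0,0]
  ]
}}

```text
time: 38.85
tool_pos: [0.5235, -0.098, 0.0865]
orientation: [0.0, -0.103, 0.995, -0.0]
wrist_force: [0.8, -0.0, -0.5]
finger_gap: 0.296
grasp_force: 39.8
```

```bash
python3 go.py .5231 -.0979 .068 11.85
```

```text
t 38.85 pos [ 0.5235 -0.098   0.0865] yaw 11.83 gap 0.0253 F [ 0.8 -0.  -0.5]
rotvec deg [-0.    0.01 -0.02] offset after turn [0.0004 0.0002 0.0185]
```

Request:
{"name": "play_rows", "arguments": {
  "offset": [
    [0,0,0.005],
    [0,0,0.005],
    [0,0,0.005],
    [0,0,0.003],
    [0,0,0],
    [0,0,0],
    [0,0,0]
  ],
  "rot": [
    [0,0,0],
    [0,0,0],
    [0,0,0],
    [0,0,0],
    [0,0,0],
    [0,0,0],
    [0,0,0]
  ]
}}

```text
time: 39.55
tool_pos: [0.5234, -0.0979, 0.0684]
orientation: [0.0, -0.103, 0.995, -0.0]
wrist_force: [-0.3, 0.7, -0.9]
finger_gap: 0.3
grasp_force: 39.9
```

Request:
{"name": "play_rows", "arguments": {
  "offset": [
    [0,0,0],
    [0,0,0],
    [0,0,0],
    [0,0,0],
    [0,0,0]
  ],
  "rot": [
    [0,0,0],
    [0,0,0],
    [0,0,0],
    [0,0,0],
    [0,0,0]
  ],
  "fingers": 0.05
}}

```text
time: 40.05
tool_pos: [0.5233, -0.0979, 0.0684]
orientation: [0.0, -0.103, 0.995, -0.0]
wrist_force: [-0.1, 0.5, 0.1]
finger_gap: 0.586
grasp_force: 0.0
```

Request:
{"name": "play_rows", "arguments": {
  "offset": [
    [0,0,-0.02],
    [0,0,-0.04],
    [0,0,-0.04],
    [0,0,-0.02],
    [0,0.02,0],
    [0,0.04,0],
    [0,0.04,0],
    [0,0.04,0],
    [0,0.04,0],
    [0,0.04,0],
    [0,0.02,0],
    [0,0,0]
  ],
  "rot": [
    [0,0,0],
    [0,0,0],
    [0,0,0],
    [0,0,0],
    [0,0,0],
    [0,0,0],
    [0,0,0],
    [0,0,0],
    [0,0,0],
    [0,0,0],
    [0,0,0],
    [0,0,0]
  ]
}}

```text
time: 41.25
tool_pos: [0.4733, 0.1394, 0.1884]
orientation: [0.0, -0.105, 0.994, 0.0]
wrist_force: [-0.4, -0.7, 0.6]
finger_gap: 0.584
grasp_force: 0.0
```

```bash
python3 - <<'E'
from fit import *
f=grab_frame("top");g=grab_frame("scene")
cv2.imwrite("pics/chk5.png",np.hstack([cv2.resize(f["color"][150:290,350:510],None,fx=2.4,fy=2.4),cv2.resize(g["color"][160:300,290:450],None,fx=2.4,fy=2.4)]))
E
```

```text
(no output)
```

View pics/chk5.png

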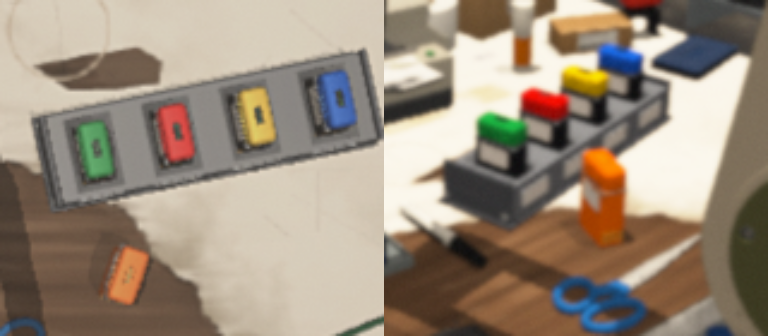

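All four packs stand upright at the same height in the rack, in the order green, red, yellow, blue, and the arm is clear.

```bash
python3 -c "
from bench import ticket
print(ticket.close_job())"
```

```text
the job is handed in; nothing more can be done
None
```

All four packs are in the rack, left to right green, red, yellow, blue as on the chargers, upright and seated in the last pictures; the job was handed in at about 41 s with no tips.

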